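# Hang the feeding caddy on the hook under the shelf bracket

### The arm

A 6-joint arm with a two-finger parallel gripper is mounted at the origin on the work surface. World frame = base frame: x ahead of the robot, y to its left, z up, the work surface at z = 0. Lengths are in mm, angles in rad, forces in N, time in s.
With the tool pointing down it reaches from about 350 to 875 mm from the base axis. Payload 4.2 kg.
Tool frame: the origin (TCP) lies at the very end of the fingers, on their centre line; the grasp point (between the pads) lies 19 mm behind it (arm.grip_point_offset is the distance from the TCP to the grasp point, in mm); z points along the fingers, y is the direction in which the jaws open and shut (so a half turn about z gives the same grasp; the last joint's range is limited). The gripper opens to 85 mm and grips with 20 to 120 N. Pads are 22 mm wide; open, the fingers measure 114 mm over their backs; the gripper's body (76 mm by 85 mm) begins 54 mm behind the grasp point. The pads swing forward as they close: fully open they stand 13 mm farther back than shut.
Start: joints at [1.444, 0.385, 0.008, 0, -1.194, -0.259], TCP at [235.155, 579.052, 231.312] pointing down, gripper open.
Joint ranges: [-3.14, 3.14], [-1.21, 2.06], [-1.07, 1.41], [-3.16, 2.05], [-2.99, -0.16], [-3.1, 3.1]. Speed limits (rad/s): [2.79, 2.79, 3.14, 3.14, 3.14, 3.14].

### API

Orientations are given as a unit quaternion [x, y, z, w].
In Python, from bench import arm gives the robot as it stands.
- The arm moves only by the tool drive_tool, never from a script. Its argument "steps" is a list of rows, each a list of 5 numbers: the shift along the tool's x, y, z in m, then the turn about the tool's z in degrees, then the finger opening in m, from 0 to 0.0854. A call has 1 to 20 rows; each row shifts and turns the commanded pose from where the row before left it, along the tool's axes as they then stand; what a row does not reach is not made up. A row lasts 1/10 s, in which the tool goes at most 50 mm and 8.59 degrees, less where a joint would pass 70% of its speed; a pose out of reach is approached as far as the arm can. A call is refused whole if a number of a shift passes 0.05 or a number of a turn 8.59, either way. A call with a gripper value outside its range is refused whole. The fingers move at their own pace and stop on an object; the grip force is fixed at half the most. Time passes only in rows, so rows that do not move let the fingers close. It gives the time, the measured TCP pose, the force and the opening at its end, in the units of the state.
- arm.read_state(): the state, without advancing time (a new reading comes with each control period).
- arm.get_image(name): name is "scene" or "top"; returns (picture, depth): 384x512x3 uint8, blue, green, red; 384x512 float32, mm along the optical axis (not along the pixel's ray), 0 where there is no reading.
- arm.camera_params(name): a dict with "K" (3x3 intrinsics, pixels), "dist" ([k1, k2, p1, p2, k3] as OpenCV has them; the pictures are not rectified), "world_to_cam" (4x4, takes a point from world to camera coordinates). Camera axes: x right, y up, looking along -z (the intrinsics and any distortion apply to the point x, -y, -z); pixel columns grow to the right and rows downward; lengths in mm; the calibration is good to about 2 mm. A picture is of the moment at which its call begins. camera_params takes no time and is no camera call.
- arm.job_done(): hands the job in, once; it reports no verdict.
The state is a dict: "clock": time; "joints": joint angles; "joint_vel": joint speeds; "joint_efforts": joint torques, N m; "position": TCP position; "ee_rot": TCP orientation; "contact_force": force on the tool from outside, world axes, zero at the start; "wrist_torque": the same for the moment, N m; "gripper_width": finger opening in mm.
Only numpy, scipy, OpenCV 4.12 (cv2) and the standard library are available. Lean on these libraries where they do the work, as an engineer would, in place of code of your own. Each camera call takes 0.05 s, during which the arm holds its last target.

### The job

Pull the drawer fully open, take the green caddy out and stand it on the middle of the cork mat, letting go of it. Then take it again in a way that lets its arched handle pass under the oak bracket, and hang it by the middle of that handle on the steel hook, keeping it upright all the way and leaving it hanging still and level. Leave the hide, dish and tongs where they are and the jar standing in the drawer; the drawer may stay open.

Things in the scene. Friction and masses are not known exactly. Their poses are not given: they have to be found in the camera images.
- drawer (a joint): slide of the oak unit's single drawer: 0 shut, grows as it is pulled out towards the robot (m), stop at 0.17; drag about 2 N
- drawer_handle (a point): grip point of the drawer's level steel bar handle: 100 mm long, about 10 mm thick, centre 35 mm out from the drawer front, 135 mm above the table, 30 mm below the unit's top; its y axis runs along the bar and its -x axis is the pull direction (turns with the unit)
- unit: oak drawer unit, fixed, 260 deep (x) x 240 wide (y) x 165 mm high; origin under its centre, front to -x; its top board begins at x = -60 mm. Drawer front's top is 148 mm up. Drawer inside: floor 19 mm above the table, 230 long (x) x 190 mm wide, side walls to 65, back wall to 95 mm above the table; shut, it spans x = -131 to +99 mm
- caddy: green plastic tray 190 (x) x 80 (y) x 55 mm high, empty, 0.25 kg, with a white arched handle across its middle; starts in the drawer's left or right half, long side along the slide. Origin: centre of underside, z up. End walls 8 mm thick, sides and floor 5 mm. Handle: 10 mm round bar in plane x = 0, legs at y = +-36 up to z = 88, then sloping in to a level top 20 mm long at z = 120
- caddy_arch (a point): centre of the bar at the top middle of the caddy's arched handle, 120 mm above its underside
- mat: cork mat, fixed on the table, 150 (x) x 220 (y) x 5 mm thick; origin under its centre
- tower: oak cubby for the heat bulb, fixed, 130 (x) x 120 (y) x 253 mm high, origin under its centre. From its top a bracket arm 30 mm wide (x) and 18 mm thick (underside 235, top 253 mm above the table) runs along +y to y = 193 mm; the hook hangs under it
- hook: dark steel J-hook of 8 mm rod under the bracket arm, in the tower's y-z plane; frame as the tower's (origin under the tower, at table height). Shank down at y = 163 mm, level seat at y = 177 to 193, tip turns up at y = 205 and ends 206 mm above the table: open towards +y, 29 mm free between tip and arm
- hook_seat (a point): top of the hook's seat, 184 mm above the table, 185 mm from the tower's centre; same axes as the tower (+y points out over the hook's tip)
- hide: white plastic reptile hide, loose, 120 (x) x 90 (y) x 77 mm high, origin under its centre; bystander
- dish: glass feeding dish, loose, 100 mm across, 35 mm high, on top of the drawer unit; origin under its centre; bystander
- tongs: steel tongs lying on the table, loose, 212 long (x) x 38 wide x 12 mm high; origin under their middle; bystander
- jar: plastic jar with a blue twist cap, loose, 66 mm across, 90 mm high, standing in the drawer in the half beside the caddy; origin under its centre; bystander
Things that resemble listed ones, but are neither listed nor needed, are in the scene too. Leave any yellow look-alike of the caddy alone.

How it is judged:
By the outcome, as a careful person would: the job done as asked, in the order asked, and still so for the second after the job is handed in, with the robot touching nothing.
It also fails if it takes over 61 s, if anything falls off the work surface, if the arm or the gripper's body presses on something with over 40 N, if the wrist force passes 120 N, or if a joint passes its speed limit or range.

## Working session

There is one attempt and no reset: what is moved stays moved. The work goes in short steps, Python scripts to look and compute and a tool call to move; the robot and the scene stay as the last step left them, time stands still between calls to the robot, and variables do not carry over. Pictures are saved under pics/ and viewed, and the job is handed in when it is done.

Besides the shell and the picture viewer there is one more tool, called after ">>>" by a JSON object that holds its "fn" and its "kwargs". drive_tool: Moves the arm, as the interface text tells. Its arguments: {"type":"object","properties":{"steps":{"type":"array"}},"required":["steps"]}

```bash
ls; mkdir -p pics; python3 - <<'E'
from bench import arm
import cv2,numpy as np
print(arm.read_state())
for n in ("scene","top"):
    im,d=arm.get_image(n); cv2.imwrite(f"pics/{n}0.png",im); np.save(f"pics/{n}0.npy",d)
    print(n,arm.camera_params(n))
print(arm.grip_point_offset)
E
```

```text
pics
{'clock': 0.0, 'joints': array([ 1.44361059e+00,  3.85565688e-01,  6.60837931e-03, -5.22452850e-04,
       -1.19401655e+00, -2.58601521e-01]), 'joint_vel': array([-0.00084421,  0.00071866,  0.00066327, -0.0004745 , -0.00182842,
        0.00052818]), 'joint_efforts': array([-1.04286278e-04, -3.92285943e+01,  1.88402259e+01,  4.18636411e+00,
       -4.56016656e-03,  9.88057636e-08]), 'position': array([234.93387277, 578.51708613, 230.20577866]), 'ee_rot': array([ 9.81434547e-01, -1.91794124e-01, -1.70784613e-04,  1.10236016e-03]), 'contact_force': array([ 0.40369067, -0.95846376,  0.11219531]), 'wrist_torque': array([-0.01757223,  0.02240891, -0.00222733]), 'gripper_width': 85.43379708960072}
scene {'K': array([[434.63856399,   0.        , 255.39267338],
       [  0.        , 434.63856399, 190.17712994],
       [  0.        ,   0.        ,   1.        ]]), 'dist': array([-0.05377019,  0.        ,  0.        ,  0.        ,  0.        ]), 'world_to_cam': array([[ 1.94231592e-01, -9.80955517e-01, -6.01990370e-04,
        -7.04606909e+01],
       [ 9.30076759e-01,  1.83962333e-01,  3.17985978e-01,
        -5.73604425e+02],
       [-3.11819356e-01, -6.23228201e-02,  9.48095225e-01,
        -1.56296680e+03],
       [ 0.00000000e+00,  0.00000000e+00,  0.00000000e+00,
         1.00000000e+00]])}
top {'K': array([[462.13509968,   0.        , 248.35380367],
       [  0.        , 462.13509968, 192.34306552],
       [  0.        ,   0.        ,   1.        ]]), 'dist': array([-0.14934137,  0.        ,  0.        ,  0.        ,  0.        ]), 'world_to_cam': array([[ 2.66295280e-02, -9.99557401e-01, -1.32616063e-02,
         5.81680141e+01],
       [ 9.88088501e-01,  2.43079252e-02,  1.51954728e-01,
        -5.59623069e+02],
       [-1.51565111e-01, -1.71501234e-02,  9.88298482e-01,
        -1.63206828e+03],
       [ 0.00000000e+00,  0.00000000e+00,  0.00000000e+00,
         1.00000000e+00]])}
18.700000000000003
```

View pics/scene0.png

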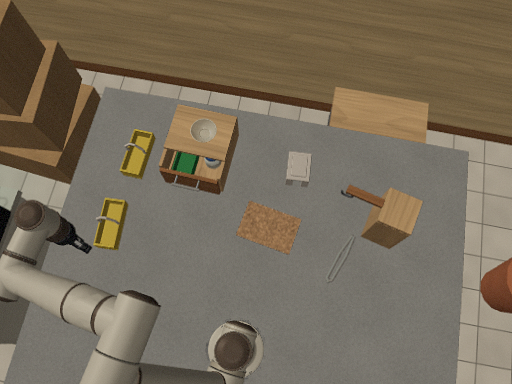

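View pics/top0.png

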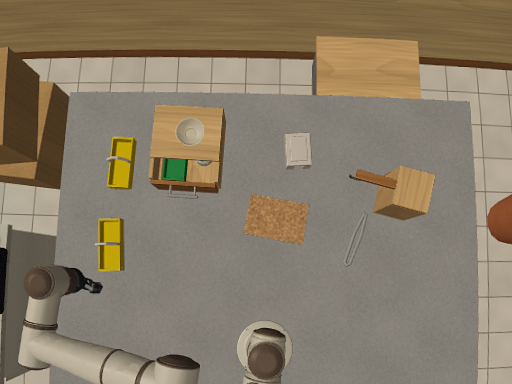

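```bash
cat > h.py <<'E'
from bench import arm
import cv2,numpy as np
from scipy.spatial.transform import Rotation as R
P={n:arm.camera_params(n) for n in("scene","top")}
def rays(n,uv):
    p=P[n]; q=cv2.undistortPoints(np.array(uv,float).reshape(-1,1,2),p["K"],p["dist"]).reshape(-1,2)
    return np.c_[q[:,0],-q[:,1],-np.ones(len(q))]
def toW(n,c):
    T=np.linalg.inv(P[n]["world_to_cam"]); return c@T[:3,:3].T+T[:3,3]
def atz(n,uv,z):
    r=rays(n,uv); o=toW(n,np.zeros((1,3)))[0]; d=toW(n,r)-o
    return o+d*((z-o[2])/d[:,2])[:,None]
def cloud(n,d):
    h,w=d.shape; u,v=np.meshgrid(np.arange(w),np.arange(h)); uv=np.c_[u.ravel(),v.ravel()]
    return toW(n,rays(n,uv)*d.reshape(-1,1)).reshape(h,w,3)
def proj(n,X):
    T=P[n]["world_to_cam"]; c=np.atleast_2d(X)@T[:3,:3].T+T[:3,3]; c=c*[1,-1,-1]
    return cv2.projectPoints(c,np.zeros(3),np.zeros(3),P[n]["K"],P[n]["dist"])[0].reshape(-1,2)
def crop(n,im,u0,v0,u1,v1,s,f):
    c=cv2.resize(im[v0:v1,u0:u1],None,fx=s,fy=s,interpolation=cv2.INTER_CUBIC); cv2.imwrite(f,c)
E
python3 - <<'E'
from h import *
for n in("scene","top"):
    im=cv2.imread(f"pics/{n}0.png"); d=np.load(f"pics/{n}0.npy"); X=cloud(n,d)
    print(n, "table z", np.median(X[260:280,260:280,2]))
    z=X[...,2]
    def rect(m,lab):
        p=X[m][:,:2]
        if len(p)<8: print(lab,len(p));return
        (c,s,a)=cv2.minAreaRect(p.astype(np.float32)); print(lab,len(p),np.round(c,1),np.round(s,1),round(a,1),"z",np.round(np.median(z[m]),1))
    B=lambda x0,x1,y0,y1:(X[...,0]>x0)&(X[...,0]<x1)&(X[...,1]>y0)&(X[...,1]<y1)
    ctr={"t":(190,130),"s":(203,130)}[n[0]]; 
    for nm,uv in (("dish",(190,130) if n=="top" else (203,130)),("unit",(210,115) if n=="top" else (225,125)),("mat",(276,218) if n=="top" else (269,227)),("tower",(405,190) if n=="top" else (395,215)),("hide",(298,150) if n=="top" else (299,167)),("caddy",(175,170) if n=="top" else (186,162))):
        print(nm,np.round(X[uv[1],uv[0]],0))
    rect((z>245)&(z<262)&B(300,900,-700,-150),"towertop")
    rect((z>160)&(z<171)&B(500,1000,100,500),"unittop")
    hsv=cv2.cvtColor(im,cv2.COLOR_BGR2HSV)
    rect((z>1)&(z<12)&B(300,700,-250,150)&(hsv[...,1]>80),"mat")
crop("top",cv2.imread("pics/top0.png"),140,95,240,205,6,"pics/c1.png")
crop("scene",cv2.imread("pics/scene0.png"),325,170,425,290,5,"pics/c2.png")
crop("top",cv2.imread("pics/top0.png"),340,150,440,270,5,"pics/c3.png")
E
```

```text
scene table z 0.8359449779237593
dish [748. 279. 174.]
unit [789. 203. 166.]
mat [468. -34.  -2.]
tower [ 528. -448.  254.]
hide [ 708. -106.   81.]
caddy [662. 347.  26.]
towertop 1644 [ 562.1 -401.1] [255.2 131.1] 77.8 z 253.4
unittop 2171 [721.6 290.8] [242.1 238.9] 87.8 z 165.7
mat 1698 [467.2 -30.8] [219.2 150.2] 80.5 z 5.9
top table z -0.659555240921577
dish [751. 277. 168.]
unit [806. 210. 170.]
mat [471. -31.   7.]
tower [ 546. -434.  252.]
hide [ 710. -102.   83.]
caddy [640. 349.  15.]
towertop 1831 [ 566.4 -398.5] [253.7 134.1] 76.3 z 252.4
unittop 2681 [728.4 290.9] [239.9 226.8] 87.8 z 165.1
mat 1827 [468.6 -31.1] [219.4 150.6] 80.5 z 5.1
```

View pics/c1.png

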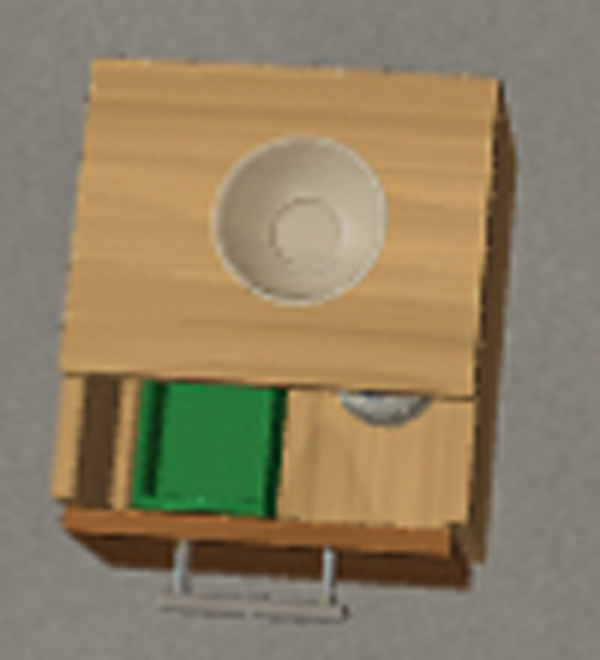

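View pics/c2.png

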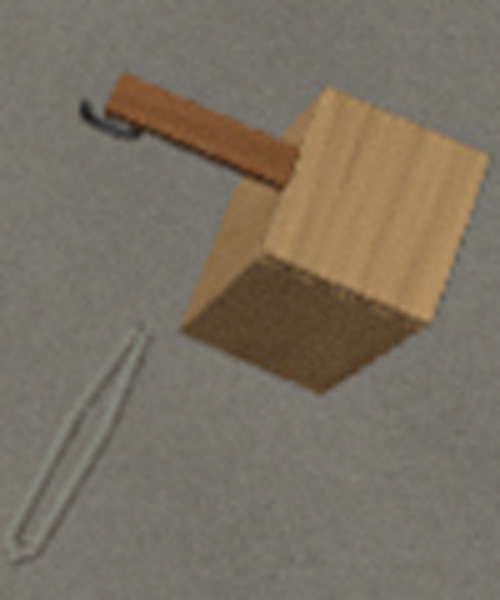

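View pics/c3.png

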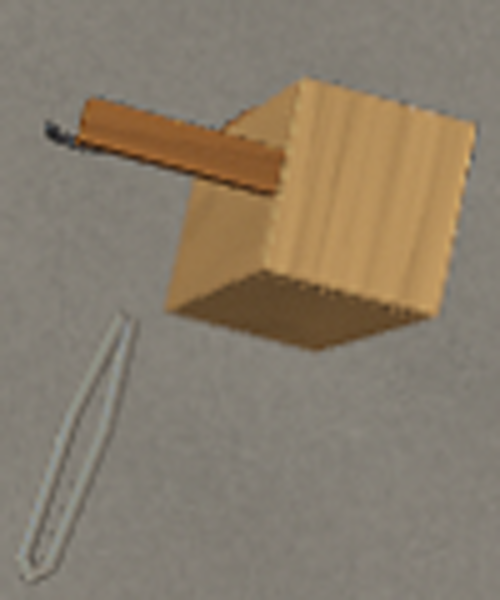

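```bash
cat >> h.py <<'E'
def fitrect(W,M):
    W=W[:,:2];M=np.array(M,float); a=W-W.mean(0); b=M-M.mean(0)
    th=np.arctan2((b[:,0]*a[:,1]-b[:,1]*a[:,0]).sum(),(b*a).sum())
    c,s=np.cos(th),np.sin(th); Rm=np.array([[c,-s],[s,c]])
    t=W.mean(0)-Rm@M.mean(0); res=W-(M@Rm.T+t)
    return t,np.degrees(th),res
def uncrop(uv,u0,v0,s): return (np.array(uv)+.5)/s-.5+[u0,v0]
E
python3 - <<'E'
from h import *
np.set_printoptions(precision=1,suppress=True)
U=atz("top",uncrop([(93,59),(502,77),(474,397),(60,370)],140,95,6),165)
print("unit",*fitrect(U,[(130,120),(130,-120),(-60,-120),(-60,120)]))
T=[(65,60),(65,-60),(-65,-60),(-65,60),(15,193),(-15,193)]
for n,uv,o in(("top",[(305,77),(477,122),(437,318),(265,270),(92,98),(78,142)],(340,150)),("scene",[(328,87),(490,155),(430,322),(265,252),(122,73),(105,110)],(325,170))):
    print("tower",n,*fitrect(atz(n,uncrop(uv,*o,5),253),T))
# handle ends in top crop
print("handle",atz("top",uncrop([(165,603),(345,610)],140,95,6),135))
crop("scene",cv2.imread("pics/scene0.png"),150,95,250,205,6,"pics/c4.png")
E
```

```text
unit [710.3 291.2] -2.2813391044250846 [[-1.5  0.2]
 [ 0.4 -0.5]
 [-0.1  0.8]
 [ 1.2 -0.5]]
tower top [ 550.3 -463.8] -13.452369806889982 [[-0.1 -0.9]
 [ 1.5  0.8]
 [-0.8  2. ]
 [-0.3 -1.6]
 [-0.3 -1.4]
 [-0.1  1.1]]
tower scene [ 549.  -464.4] -13.39138449031407 [[-0.6 -1.2]
 [-0.3  0.6]
 [ 1.3  1.6]
 [ 0.2 -0.9]
 [-0.4 -0.6]
 [-0.2  0.5]]
handle [[527.4 350.6 135. ]
 [526.  246.4 135. ]]
```

View pics/c4.png

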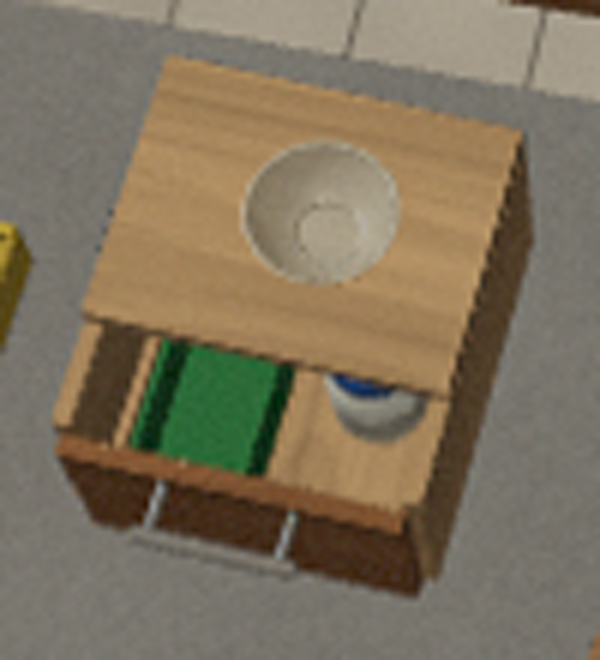

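```bash
cat >> h.py <<'E'
def plan(x,y,z,jaw=None):
    """jaw: desired world angle of tool y (deg, mod 180). prints turn, then shift in tool axes AFTER turn and before"""
    s=arm.read_state(); p=s["position"]; Rm=R.from_quat(s["ee_rot"])
    M=Rm.as_matrix(); a=np.degrees(np.arctan2(M[1,1],M[0,1]))
    t=0 if jaw is None else -((jaw-a+90)%180-90)
    d=np.array([x,y,z])-p
    M2=(Rm*R.from_euler("z",t,degrees=True)).as_matrix()
    print("t",round(s["clock"],2),"pos",np.round(p,1),"jaw",round(a,2),"tilt",np.round(M[:2,2],4),"w",round(s["gripper_width"],1),"F",np.round(s["contact_force"],1))
    print("turn",round(t,2),"shift before",np.round(M.T@d,1),"after",np.round(M2.T@d,1),"j6",round(s["joints"][5],2))
E
python3 - <<'E'
from h import *
np.set_printoptions(precision=1,suppress=True)
print("handle",atz("scene",uncrop([(132,536),(293,573)],150,95,6),135))
plan(526.7,298.5,200,-2.28)
E
```

```text
handle [[526.2 351.6 135. ]
 [522.  247.2 135. ]]
t 0.1 pos [235.  578.6 230.4] jaw -112.11 tilt [-0. -0.] w 85.6 F [-0.1 -0.4  0.8]
turn 70.17 shift before [375.7 149.6  30.7] after [ 268.2 -302.7   30.7] j6 -0.26
```

>>> {"fn": "drive_tool", "kwargs": {"steps": [[0,0,0,7.8,0.026],[0,0,0,7.8,0.026],[0,0,0,7.8,0.026],[0,0,0,7.8,0.026],[0,0,0,7.8,0.026],[0,0,0,7.8,0.026],[0,0,0,7.8,0.026],[0,0,0,7.8,0.026],[0,0,0,7.77,0.026],[0.026,-0.03,0,0,0.026],[0.027,-0.03,0,0,0.026],[0.027,-0.03,0,0,0.026],[0.027,-0.03,0,0,0.026],[0.027,-0.03,0,0,0.026],[0.027,-0.03,0,0,0.026],[0.027,-0.03,0,0,0.026],[0.027,-0.03,0,0,0.026],[0.027,-0.031,0,0,0.026],[0.026,-0.031,0.02,0,0.026]]}}

```text
clock: 2.0
position: [528.6, 298.9, 213.7]
ee_rot: [-0.693, 0.721, -0.0, 0.003]
contact_force: [0.5, 0.7, 0.6]
gripper_width: 26.1
```

```bash
python3 - <<'E'
from h import *
plan(526.5,298.5,116,-2.28)
E
```

```text
t 2.0 pos [528.6 298.9 213.7] jaw 177.76 tilt [0.0049 0.0035] w 26.1 F [0.5 0.7 0.6]
turn 0.04 shift before [ 0.8  2.6 97.7] after [ 0.8  2.6 97.7] j6 -0.82
```

>>> {"fn": "drive_tool", "kwargs": {"steps": [[0,0.001,0.02,0,0.026],[0,0,0.02,0,0.026],[0,0,0.02,0,0.026],[0,0,0.02,0,0.026],[0,0,0.015,0,0.026],[0,0,0,0,0.026]]}}

```text
clock: 2.6
position: [523.7, 298.0, 113.4]
ee_rot: [-0.693, 0.721, 0.0, -0.003]
contact_force: [-0.4, -0.1, 0.4]
gripper_width: 25.8
```

```bash
python3 - <<'E'
from h import *
plan(526.5,298.5,116,-2.28)
im,d=arm.get_image("top");crop("top",im,140,95,240,205,5,"pics/d1.png")
im,d=arm.get_image("scene");crop("scene",im,140,125,240,235,5,"pics/d2.png")
E
```

```text
t 2.6 pos [523.7 298.  113.4] jaw 177.69 tilt [-0.0051 -0.004 ] w 25.8 F [-0.4 -0.1  0.4]
turn -0.03 shift before [-0.6 -2.8 -2.7] after [-0.6 -2.8 -2.7] j6 -0.83
```

View pics/d1.png

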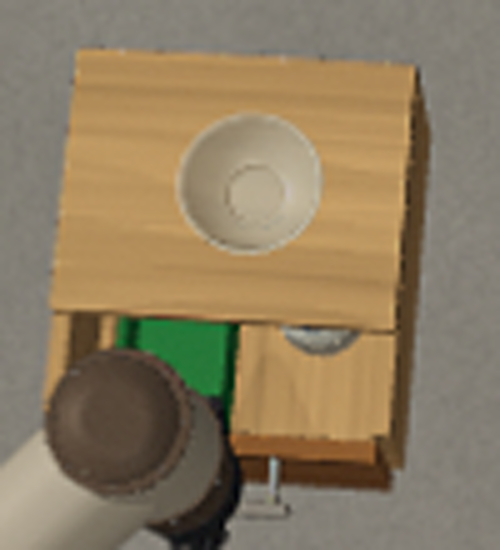

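View pics/d2.png

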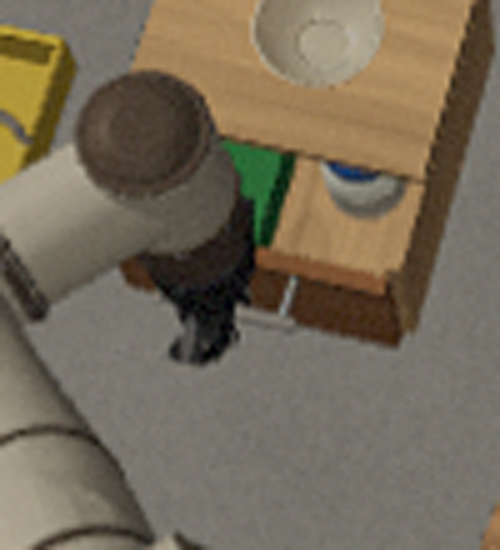

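>>> {"fn": "drive_tool", "kwargs": {"steps": [[0,0,0,0,0.02],[0,0,0,0,0.014],[0,0,0,0,0.006],[0,0,0,0,0.0],[0,0,0,0,0.0]]}}

```text
clock: 3.2
position: [525.8, 299.7, 117.5]
ee_rot: [-0.693, 0.721, -0.0, 0.001]
contact_force: [-0.3, -0.3, 5.6]
gripper_width: 9.2
```

>>> {"fn": "drive_tool", "kwargs": {"steps": [[0,0.005,0,0,0.0],[0,0.012,0,0,0.0],[0,0.018,0,0,0.0],[0,0.02,0,0,0.0],[0,0.02,0,0,0.0],[0,0.02,0,0,0.0],[0,0.02,0,0,0.0],[0,0.02,0,0,0.0],[0,0.018,0,0,0.0],[0,0.01,0,0,0.0],[0,0.006,0,0,0.0],[0,0.003,0,0,0.0],[0,0,0,0,0.0],[0,0,0,0,0.0]]}}

```text
clock: 4.6
position: [359.5, 306.7, 117.5]
ee_rot: [-0.694, 0.72, -0.003, 0.005]
contact_force: [30.2, -8.3, -7.8]
gripper_width: 9.0
```

```bash
python3 - <<'E'
from h import *
plan(526,298.5,116,-2.28)
im,d=arm.get_image("top");crop("top",im,140,95,240,255,4,"pics/e1.png")
E
```

```text
t 4.6 pos [359.5 306.7 117.5] jaw 177.87 tilt [0.0112 0.0023] w 9.0 F [30.2 -8.3 -7.8]
turn 0.15 shift before [   2.  -166.6    3.3] after [   1.6 -166.6    3.3] j6 -1.1
```

View pics/e1.png

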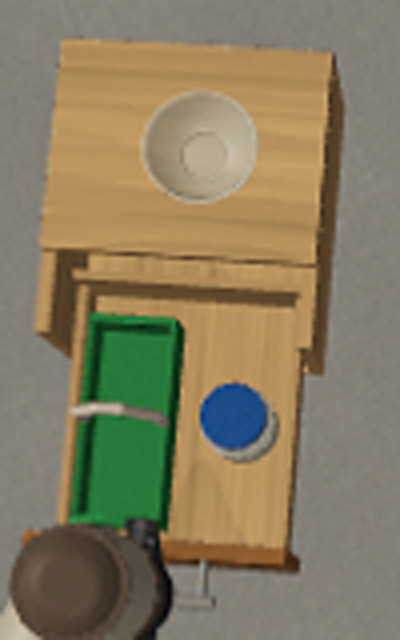

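>>> {"fn": "drive_tool", "kwargs": {"steps": [[0,-0.003,0,0,0.0],[0,0,0,0,0.026],[0,0,0,0,0.026],[0,0,0,0,0.026],[0,0,-0.02,0,0.026],[0,0,-0.03,0,0.026],[0,0,-0.04,0,0.04],[0,0,-0.04,0,0.05]]}}

```text
clock: 5.45
position: [355.5, 305.6, 247.1]
ee_rot: [-0.693, 0.721, -0.0, -0.001]
contact_force: [0.5, 0.7, 1.2]
gripper_width: 49.6
```

```bash
python3 - <<'E'
from h import *
np.set_printoptions(precision=1,suppress=True)
plan(470,330,200,-2.28)
im,d=arm.get_image("top");crop("top",im,145,150,225,240,7,"pics/f1.png")
im,d=arm.get_image("scene");crop("scene",im,145,140,225,230,7,"pics/f2.png")
E
```

```text
t 5.45 pos [355.5 305.6 247.1] jaw 177.77 tilt [-0. -0.] w 49.6 F [0.5 0.7 1.2]
turn 0.05 shift before [ -28.9 -113.6   46.9] after [ -29.  -113.5   46.9] j6 -1.1
```

View pics/f1.png

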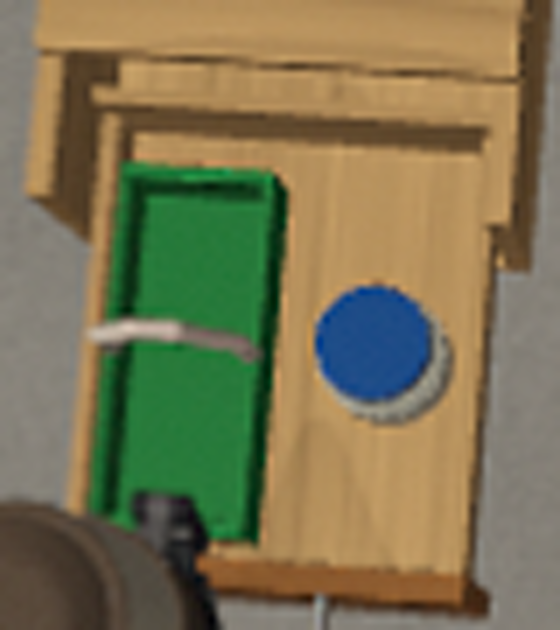

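View pics/f2.png

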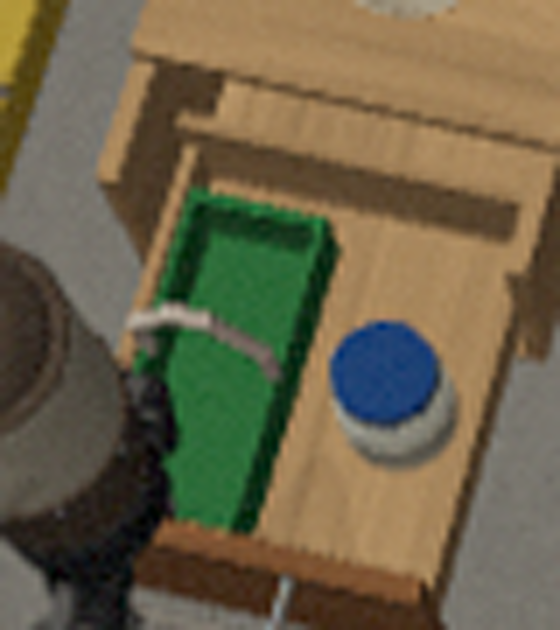

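```bash
python3 - <<'E'
from h import *
np.set_printoptions(precision=1,suppress=True)
W=atz("top",uncrop([(122,166),(279,176),(252,541)],145,150,7),74)
t,th,res=fitrect(W,[(95,40),(95,-40),(-95,-40)]); print("top",t,th,res)
W=atz("scene",uncrop([(193,190),(334,220)],145,140,7),74)
t2,th2,res=fitrect(W,[(95,40),(95,-40)]); print("scene",t2,th2,res)
im,d=arm.get_image("top"); im2,_=arm.get_image("scene")
c,s=np.cos(np.radians(-2.3)),np.sin(np.radians(-2.3))
for (n,i,o,f) in(("top",im,(145,150,225,240),"g1"),("scene",im2,(145,140,225,230),"g2")):
    crop(n,i,*o,7,f"pics/{f}.png"); g=cv2.imread(f"pics/{f}.png")
    pts=np.array([(0,-36,55),(0,-36,88),(0,-10,120),(0,10,120),(0,36,88),(0,36,55)],float)
    pts=np.r_[pts,[(95,40,55),(95,-40,55),(-95,-40,55),(-95,40,55)]]
    Wp=np.c_[t[0]+c*pts[:,0]-s*pts[:,1],t[1]+s*pts[:,0]+c*pts[:,1],pts[:,2]+19]
    uv=(proj(n,Wp)-o[:2]+.5)*7-.5
    for q in uv: cv2.circle(g,tuple(np.round(q).astype(int)),3,(0,0,255),-1)
    cv2.imwrite(f"pics/{f}.png",g)
plan(*t,122,-2.3)
E
```

```text
top [518.8 346.5] -1.2775832115699892 [[ 0.4  1.1]
 [-1.2 -0.9]
 [ 0.8 -0.2]]
scene [518.7 345.5] -1.5293075014454416 [[ 0.   1.2]
 [-0.  -1.2]]
t 5.65 pos [355.8 306.3 246.8] jaw 177.75 tilt [0. 0.] w 49.9 F [-0.   0.1 -1.3]
turn 0.05 shift before [ -46.3 -161.3  124.9] after [ -46.5 -161.3  124.9] j6 -1.1
```

View pics/g1.png

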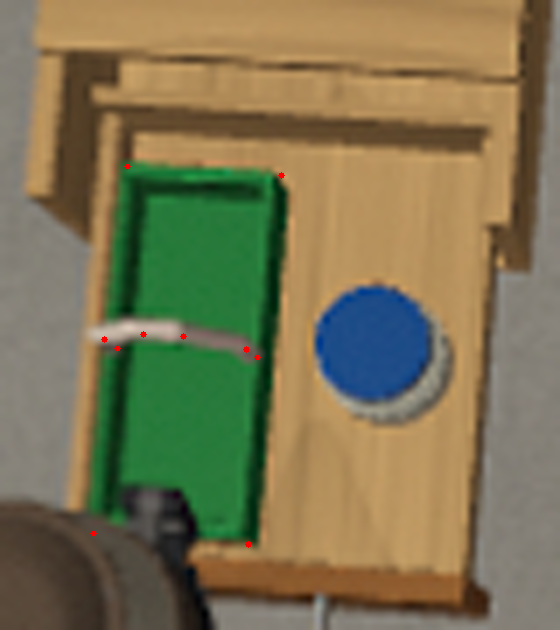

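View pics/g2.png

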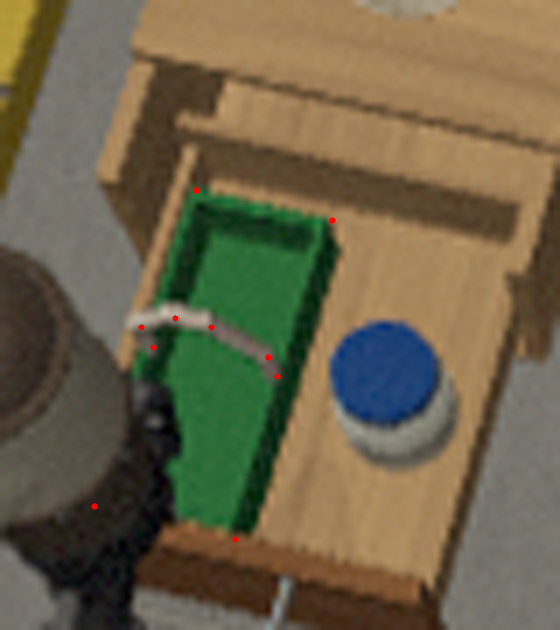

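>>> {"fn": "drive_tool", "kwargs": {"steps": [[-0.007,-0.02,0,0,0.05],[-0.012,-0.04,0,0,0.05],[-0.012,-0.045,0,0,0.05],[-0.01,-0.04,0,-0.85,0.05],[-0.0055,-0.0175,0,0,0.05],[0,0,0.02,0,0.05],[0,0,0.03,0,0.05],[0,0,0.025,0,0.05],[0,0,0,0,0.05]]}}

```text
clock: 6.55
position: [517.5, 344.0, 165.0]
ee_rot: [-0.698, 0.716, 0.0, -0.006]
contact_force: [-0.5, -0.6, 0.9]
gripper_width: 50.0
```

```bash
python3 - <<'E'
from h import *
plan(520,347.5,120,-1.4)
E
```

```text
t 6.55 pos [517.5 344.  165. ] jaw 178.53 tilt [-0.0098 -0.0084] w 50.0 F [-0.5 -0.6  0.9]
turn -0.07 shift before [-4.  -2.8 44.9] after [-4.  -2.8 44.9] j6 -0.87
```

>>> {"fn": "drive_tool", "kwargs": {"steps": [[-0.001,0,0.02,0,0.05],[0,0,0.02,0,0.05],[0,0,0.006,0,0.05],[0,0,0,0,0.05],[0,0,0,0,0.05]]}}

```text
clock: 7.05
position: [521.1, 347.8, 126.5]
ee_rot: [-0.698, 0.716, -0.0, 0.001]
contact_force: [-0.2, -1.0, -0.5]
gripper_width: 50.0
```

```bash
python3 - <<'E'
from h import *
plan(520,347.5,120,-1.4)
im,d=arm.get_image("scene");crop("scene",im,125,120,225,230,5,"pics/k2.png")
E
```

```text
t 7.05 pos [521.1 347.8 126.5] jaw 178.61 tilt [0.0015 0.0008] w 50.0 F [-0.2 -1.  -0.5]
turn 0.01 shift before [0.3 1.1 6.5] after [0.3 1.1 6.5] j6 -0.87
```

View pics/k2.png

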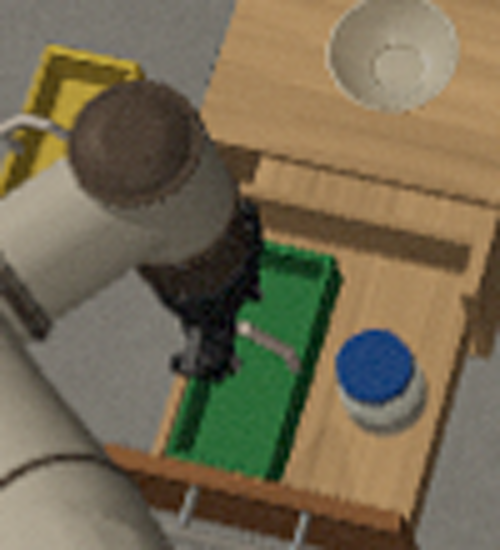

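Positioned over the arch; down the last 6 mm, then close.

>>> {"fn": "drive_tool", "kwargs": {"steps": [[0,0.001,0.005,0,0.05],[0,0,0,0,0.03],[0,0,0,0,0.015],[0,0,0,0,0.0],[0,0,0,0,0.0],[0,0,0,0,0.0],[0,0,0,0,0.0]]}}

```text
clock: 7.8
position: [519.8, 347.5, 120.6]
ee_rot: [-0.698, 0.716, -0.0, 0.0]
contact_force: [-0.5, 0.4, -0.0]
gripper_width: 7.7
```

```bash
python3 - <<'E'
from h import *
plan(520,347.5,280,-1.4)
E
```

```text
t 7.8 pos [519.8 347.5 120.6] jaw 178.58 tilt [0.0006 0.0004] w 7.7 F [-0.5  0.4 -0. ]
turn -0.02 shift before [-1.000e-01 -3.000e-01 -1.594e+02] after [-1.000e-01 -3.000e-01 -1.594e+02] j6 -0.87
```

>>> {"fn": "drive_tool", "kwargs": {"steps": [[0,0,-0.005,0,0.0],[0,0,-0.01,0,0.0],[0,0,-0.015,0,0.0],[0,0,-0.015,0,0.0],[0,0,-0.02,0,0.0],[0,0,-0.02,0,0.0],[0,0,-0.02,0,0.0],[0,0,-0.02,0,0.0],[0,0,-0.02,0,0.0],[0,0,-0.01,0,0.0],[0,0,-0.005,0,0.0],[0,0,0,0,0.0]]}}

```text
clock: 9.0
position: [519.4, 347.3, 280.4]
ee_rot: [-0.698, 0.716, 0.0, 0.0]
contact_force: [0.1, 0.2, -3.6]
gripper_width: 8.2
```

```bash
python3 - <<'E'
from h import *
plan(469,-31,280,80)
im,d=arm.get_image("scene");crop("scene",im,85,90,235,230,4,"pics/l2.png")
im,d=arm.get_image("top");crop("top",im,115,90,245,240,4,"pics/l1.png")
E
```

```text
t 9.0 pos [519.4 347.3 280.4] jaw 178.57 tilt [-0.0001  0.0004] w 8.2 F [ 0.1  0.2 -3.6]
turn -81.43 shift before [3.795e+02 4.100e+01 3.000e-01] after [1.600e+01 3.813e+02 3.000e-01] j6 -0.87
```

View pics/l2.png

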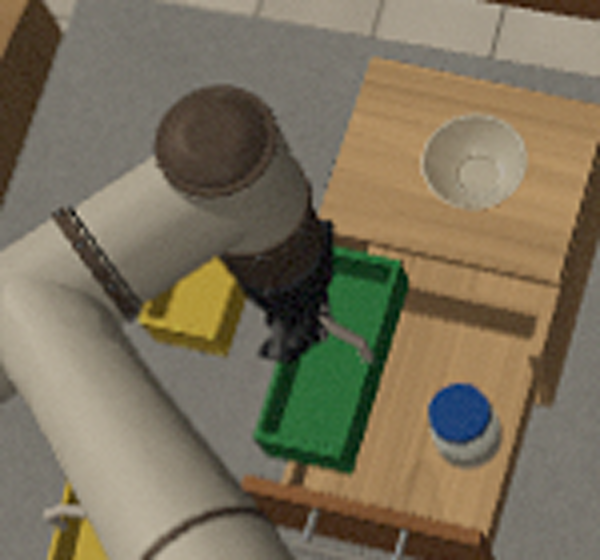

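View pics/l1.png

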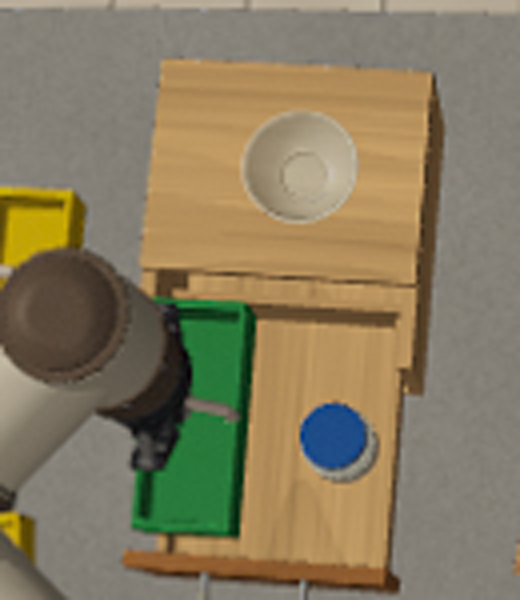

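>>> {"fn": "drive_tool", "kwargs": {"steps": [[0.005,0.001,0,0,0.0],[0.012,0.001,0,0,0.0],[0.019,0.002,0,0,0.0],[0.026,0.003,0,0,0.0],[0.03,0.003,0,0,0.0],[0.033,0.004,0,0,0.0],[0.035,0.004,0,0,0.0],[0.035,0.004,0,0,0.0],[0.035,0.004,0,0,0.0],[0.034,0.004,0,0,0.0],[0.031,0.003,0,0,0.0],[0.028,0.003,0,0,0.0],[0.023,0.002,0,0,0.0],[0.017,0.001,0,0,0.0],[0.011,0.001,0,0,0.0],[0.0055,0.001,0,0,0.0]]}}

```text
clock: 10.7
position: [468.5, -32.2, 280.3]
ee_rot: [-0.698, 0.716, 0.0, -0.0]
contact_force: [0.8, -0.3, -3.1]
gripper_width: 7.8
```

>>> {"fn": "drive_tool", "kwargs": {"steps": [[0,0,0,-2.5,0.0],[0,0,0.005,-5,0.0],[0,0,0.01,-7.2,0.0],[0,0,0.01,-8,0.0],[0,0,0.01,-8,0.0],[0,0,0.01,-8,0.0],[0,0,0.01,-8,0.0],[0,0,0.01,-8,0.0],[0,0,0.01,-8,0.0],[0,0,0.01,-7.5,0.0],[0,0,0.01,-6.2,0.0],[0,0,0.01,-4,0.0],[0,0,0.01,-1.5,0.0],[0,0,0,0,0.0]]}}

```text
clock: 12.1
position: [468.1, -31.0, 163.9]
ee_rot: [0.997, -0.083, -0.002, 0.0]
contact_force: [-0.5, -1.6, -2.8]
gripper_width: 8.1
```

```bash
python3 - <<'E'
from h import *
plan(468,-31,106.4,80.3)
im,d=arm.get_image("scene");crop("scene",im,205,150,345,290,4,"pics/m2.png")
E
```

```text
t 12.1 pos [468.1 -31.  163.9] jaw -99.55 tilt [-0.0034 -0.0005] w 8.1 F [-0.5 -1.6 -2.8]
turn 0.15 shift before [ 0.1 -0.  57.5] after [ 0.1 -0.  57.5] j6 1.12
```

View pics/m2.png

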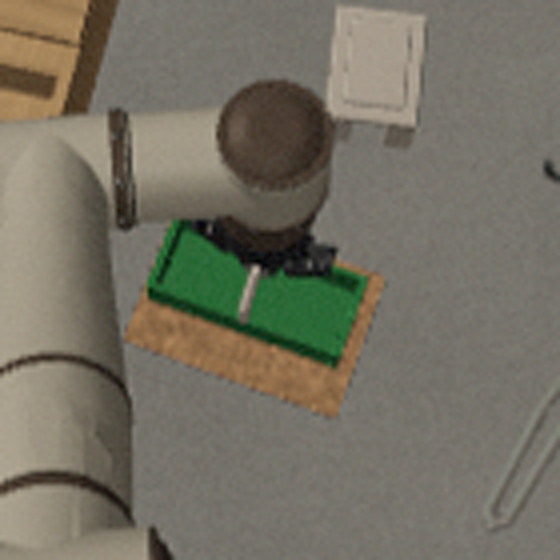

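>>> {"fn": "drive_tool", "kwargs": {"steps": [[0,0,0.008,0,0.0],[0,0,0.014,0,0.0],[0,0,0.014,0,0.0],[0,0,0.01,0,0.0],[0,0,0.005,0,0.0],[0,0,0.003,0,0.0],[0,0,0.002,0,0.0],[0,0,0,0,0.0],[0,0,0,0,0.0]]}}

```text
clock: 13.05
position: [469.5, -31.0, 109.7]
ee_rot: [0.997, -0.083, 0.0, -0.0]
contact_force: [0.9, -0.1, -2.9]
gripper_width: 8.0
```

>>> {"fn": "drive_tool", "kwargs": {"steps": [[0,0,0.0015,0,0.0],[0,0,0.0015,0,0.0],[0,0,0,0,0.0],[0,0,0,0,0.0]]}}

```text
clock: 13.45
position: [469.4, -31.1, 106.5]
ee_rot: [0.997, -0.083, 0.0, 0.0]
contact_force: [0.1, -0.5, -2.3]
gripper_width: 8.3
```

>>> {"fn": "drive_tool", "kwargs": {"steps": [[0,0,0.001,0,0.0],[0,0,0,0,0.0],[0,0,0,0,0.0]]}}

```text
clock: 13.75
position: [469.5, -31.1, 106.5]
ee_rot: [0.997, -0.083, 0.0, 0.0]
contact_force: [-2.6, 0.6, 6.5]
gripper_width: 8.2
```

>>> {"fn": "drive_tool", "kwargs": {"steps": [[0,0,0,0,0.02],[0,0,0,0,0.045],[0,0,0,0,0.045],[0,0,-0.015,0,0.045],[0,0,-0.03,0,0.045],[0,0,-0.035,0,0.045],[0,-0.03,-0.02,0,0.045],[0,-0.03,0,0,0.045],[0,-0.03,0,0,0.045],[0,-0.03,0,0,0.045],[0,-0.03,0,0,0.045],[0,-0.03,0,0,0.045],[0,0,0,0,0.045]]}}

```text
clock: 15.05
position: [499.7, 149.3, 204.9]
ee_rot: [0.997, -0.081, 0.0, -0.0]
contact_force: [-0.0, -1.0, 0.1]
gripper_width: 44.9
```

```bash
python3 - <<'E'
from h import *
plan(468,-31,106.4,80.3)
im,d=arm.get_image("scene");crop("scene",im,220,180,320,270,6,"pics/n2.png")
im,d=arm.get_image("top");crop("top",im,230,175,330,265,6,"pics/n1.png")
E
```

```text
t 15.05 pos [499.7 149.3 204.9] jaw -99.33 tilt [0.0005 0.0002] w 44.9 F [-0.  -1.   0.1]
turn 0.37 shift before [ -2.1 183.1  98.5] after [ -0.9 183.1  98.5] j6 0.81
```

View pics/n2.png

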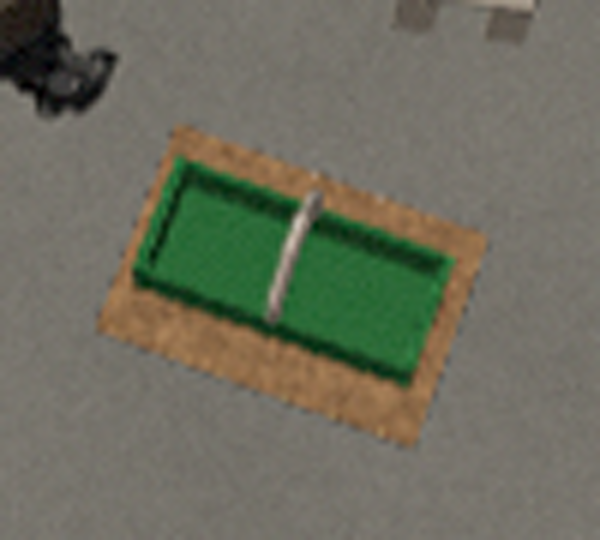

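View pics/n1.png

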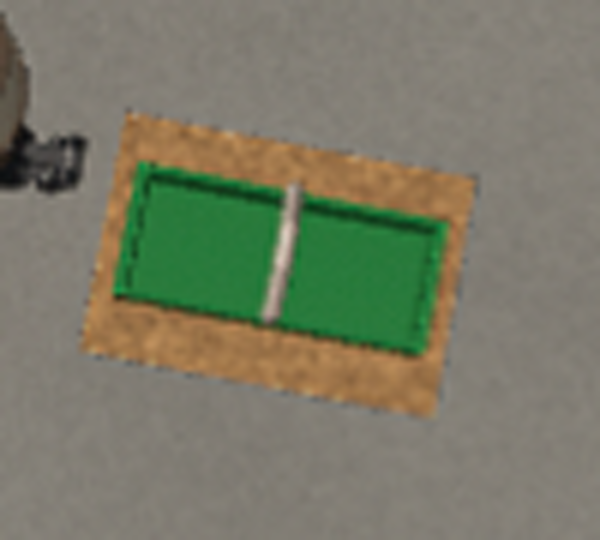

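```bash
python3 - <<'E'
from h import *
np.set_printoptions(precision=1,suppress=True)
M=[(95,-40),(-95,-40),(-95,40),(95,40)]
t,th,r=fitrect(atz("top",uncrop([(141,164),(448,220),(425,354),(116,297)],230,175,6),60),M);print(t,th,r)
t2,th2,r=fitrect(atz("scene",uncrop([(180,158),(453,262),(411,378),(136,275)],220,180,6),60),M);print(t2,th2,r)
t=(t+t2)/2; a=np.radians((th+th2)/2); e=t+91*np.array([np.cos(a),np.sin(a)]); print("wall",e)
# mat fit
print("mat",*fitrect(atz("top",uncrop([(128,113),(476,178),(434,416),(80,352)],230,175,6),5),[(75,110),(75,-110),(-75,-110),(-75,110)]))
plan(*e,75,np.degrees(a))
E
```

```text
[466.6 -31. ] 80.94248784534358 [[ 0.1 -2.2]
 [ 0.8  2. ]
 [-0.1  2.2]
 [-0.7 -2. ]]
[463.7 -31.3] 80.04761364923787 [[ 0.9 -1.4]
 [ 0.   2.6]
 [ 0.2  2.1]
 [-1.2 -3.2]]
wall [480.2  58.6]
mat [468.6 -31.7] -9.228596729620962 [[-0.3 -1.3]
 [-0.2  0.4]
 [ 1.   0.7]
 [-0.5  0.2]]
t 15.15 pos [498.7 146.9 204.8] jaw -99.46 tilt [-0. -0.] w 44.9 F [-0.7  0.4 -0.4]
turn 0.04 shift before [ -3.7  90.  129.9] after [ -3.6  90.  129.9] j6 0.81
```

>>> {"fn": "drive_tool", "kwargs": {"steps": [[0,0.02,0,0,0.045],[-0.001,0.03,0,0,0.045],[-0.001,0.03,0,0,0.045],[-0.001,0.01,0.02,0,0.045],[0,0,0.035,0,0.045],[0,0,0.035,0,0.045],[0,0,0.02,0,0.045],[0,0,0,0,0.045],[0,0,0,0,0.045]]}}

```text
clock: 16.05
position: [481.2, 57.1, 95.9]
ee_rot: [0.997, -0.084, 0.0, 0.0]
contact_force: [1.1, -0.2, 1.6]
gripper_width: 44.8
```

```bash
python3 - <<'E'
from h import *
plan(481,58.7,24,80.5)
im,d=arm.get_image("scene");crop("scene",im,210,160,310,250,6,"pics/o2.png")
im,d=arm.get_image("top");crop("top",im,220,165,320,255,6,"pics/o1.png")
E
```

```text
t 16.05 pos [481.2  57.1  95.9] jaw -99.58 tilt [ 0.0003 -0.0003] w 44.8 F [ 1.1 -0.2  1.6]
turn -0.08 shift before [-0.5 -1.5 71.9] after [-0.5 -1.5 71.9] j6 0.95
```

View pics/o2.png

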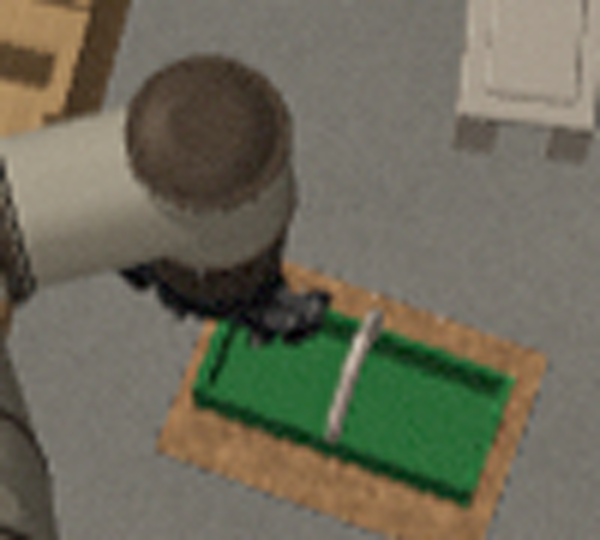

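View pics/o1.png

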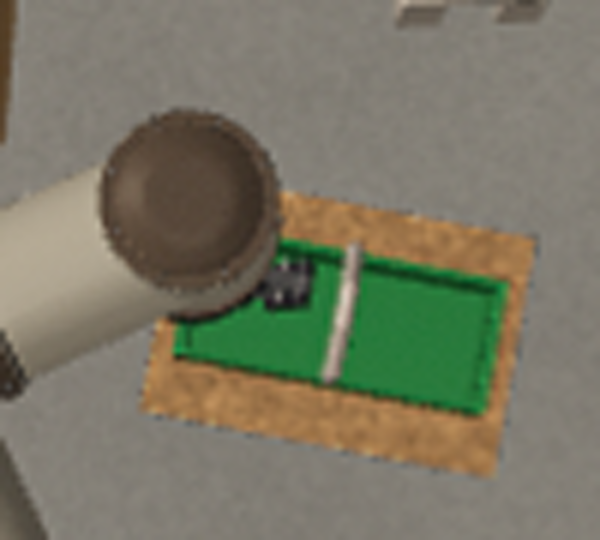

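>>> {"fn": "drive_tool", "kwargs": {"steps": [[0,-0.0015,0.015,0,0.045],[0,0,0.02,0,0.045],[0,0,0.02,0,0.045],[0,0,0.012,0,0.045],[0,0,0.005,0,0.04],[0,0,0,0,0.03],[0,0,0,0,0.03]]}}

```text
clock: 16.85
position: [482.2, 60.0, 24.4]
ee_rot: [0.997, -0.083, 0.001, -0.001]
contact_force: [-0.4, -0.4, 0.3]
gripper_width: 29.9
```

```bash
python3 - <<'E'
from h import *
plan(481,58.7,24,80.5)
E
```

```text
t 16.85 pos [482.2  60.   24.4] jaw -99.51 tilt [0.0021 0.0008] w 29.9 F [-0.4 -0.4  0.3]
turn -0.01 shift before [-1.   1.5  0.4] after [-1.   1.5  0.4] j6 0.95
```

>>> {"fn": "drive_tool", "kwargs": {"steps": [[0,0.001,0,0,0.02],[0,0,0,0,0.012],[0,0,0,0,0.005],[0,0,0,0,0.0],[0,0,0,0,0.0],[0,0,0,0,0.0]]}}

```text
clock: 17.45
position: [481.6, 58.9, 24.0]
ee_rot: [0.997, -0.083, 0.001, -0.0]
contact_force: [-1.3, -0.1, 5.9]
gripper_width: 7.3
```

```bash
python3 - <<'E'
from h import *
np.set_printoptions(precision=1,suppress=True)
print(arm.read_state()["wrist_torque"])
plan(481,58.7,119,80.5)
E
```

```text
[ 0.1  0.3 -0.1]
t 17.45 pos [481.6  58.9  24. ] jaw -99.52 tilt [0. 0.] w 7.3 F [-1.3 -0.1  5.9]
turn -0.02 shift before [ -0.4   0.2 -95. ] after [ -0.4   0.2 -95. ] j6 0.95
```

>>> {"fn": "drive_tool", "kwargs": {"steps": [[0,0,-0.003,0,0.0],[0,0,-0.007,0,0.0],[0,0,-0.012,0,0.0],[0,0,-0.015,0,0.0],[0,0,-0.015,0,0.0],[0,0,-0.015,0,0.0],[0,0,-0.013,0,0.0],[0,0,-0.009,0,0.0],[0,0,-0.005,0,0.0],[0,0,-0.002,0,0.0],[0,0,0,0,0.0],[0,0,0,0,0.0]]}}

```text
clock: 18.65
position: [480.7, 58.6, 118.7]
ee_rot: [0.997, -0.083, -0.001, 0.0]
contact_force: [0.4, -0.1, -3.4]
gripper_width: 7.2
```

```bash
python3 - <<'E'
from h import *
np.set_printoptions(precision=1,suppress=True)
print(arm.read_state()["wrist_torque"])
plan(481,58.7,119,80.5)
for n in("scene","top"):
    im,d=arm.get_image(n);X=cloud(n,d)
    hsv=cv2.cvtColor(im,cv2.COLOR_BGR2HSV); g=(hsv[...,0]>50)&(hsv[...,0]<75)&(hsv[...,1]>150)&(d>0)
    a=np.radians(80.5); w=(X[...,:2]-[481,58.7])@np.array([np.cos(a),np.sin(a)])
    v=(X[...,:2]-[481,58.7])@np.array([np.sin(a),-np.cos(a)])
    # rim pixels / floor: z vs w
    m=g&(X[...,2]>80)&(X[...,2]<125)&(w>-160)&(w<-20)&(abs(v)<28)
    A=np.c_[w[m],v[m],np.ones(m.sum())]; print(n,m.sum(),np.linalg.lstsq(A,X[m][:,2],rcond=None)[0]*[57.3,57.3,1],np.median(X[m][:,2]))
    o=(210,145,320,255);crop(n,im,*o,5,f"pics/p_{n}.png")
E
```

```text
[ 0.3 -0.   0. ]
t 18.65 pos [480.7  58.6 118.7] jaw -99.53 tilt [-0. -0.] w 7.2 F [ 0.4 -0.1 -3.4]
turn -0.03 shift before [ 0.2 -0.2 -0.3] after [ 0.2 -0.2 -0.3] j6 0.95
scene 265 [ -0.    1.3 104.7] 104.7533729377235
top 464 [ -0.    0.  103.8] 103.79458485238956
```

View pics/p_scene.png

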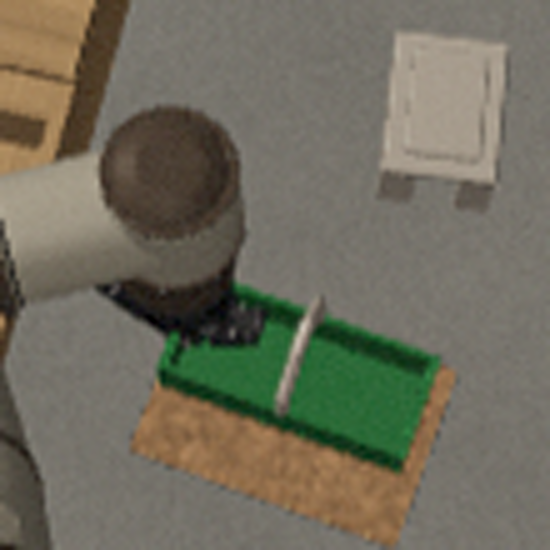

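```bash
python3 - <<'E'
from h import *
np.set_printoptions(precision=1,suppress=True)
print(atz("scene",uncrop([(85,103)],325,170,5),206),atz("top",uncrop([(50,126)],340,150,5),206))
T=np.array([549.7,-464.1]);y=np.array([.2321,.9727]);print("model tip",T+205*y, proj("scene",[*(T+205*y),206]),proj("top",[*(T+205*y),206]))
print(uncrop([(85,103)],325,170,5),uncrop([(50,126)],340,150,5))
plan(632.3,-117.8,119.5,76.58)
E
```

```text
[[ 598.6 -265.   206. ]] [[ 599.8 -263.1  206. ]]
model tip [ 597.3 -264.7] [[341.5 190.5]] [[350.1 175.6]]
[[341.6 190.2]] [[349.6 174.8]]
t 18.75 pos [480.8  58.6 118.7] jaw -99.53 tilt [-0. -0.] w 7.2 F [-0.4 -0.1 -3.6]
turn 3.89 shift before [178.6 148.9  -0.9] after [188.3 136.4  -0.9] j6 0.95
```

>>> {"fn": "drive_tool", "kwargs": {"steps": [[0,0,-0.001,1.3,0.0],[0,0,0,1.6,0.0],[0,0,0,1.0,0.0],[0.003,0.002,0,0,0.0],[0.008,0.006,0,0,0.0],[0.013,0.009,0,0,0.0],[0.017,0.012,0,0,0.0],[0.019,0.014,0,0,0.0],[0.02,0.015,0,0,0.0],[0.02,0.015,0,0,0.0],[0.02,0.015,0,0,0.0],[0.019,0.014,0,0,0.0],[0.017,0.012,0,0,0.0],[0.014,0.01,0,0,0.0],[0.01,0.007,0,0,0.0],[0.006,0.004,0,0,0.0],[0.002,0.001,0,0,0.0],[0,0,0,0,0.0],[0,0,0,0,0.0]]}}

```text
clock: 20.65
position: [632.1, -116.7, 120.3]
ee_rot: [0.993, -0.117, -0.0, -0.0]
contact_force: [0.9, -0.0, -2.8]
gripper_width: 7.1
```

```bash
python3 - <<'E'
from h import *
np.set_printoptions(precision=1,suppress=True)
plan(632.3,-117.8,119.5,76.58)
for n,o in(("scene",(285,130,395,230)),("top",(285,120,395,220))):
    im,d=arm.get_image(n);crop(n,im,*o,6,f"pics/q_{n}.png")
E
```

```text
t 20.65 pos [ 632.1 -116.7  120.3] jaw -103.4 tilt [-0.  0.] w 7.1 F [ 0.9 -0.  -2.8]
turn 0.02 shift before [0.5 1.  0.8] after [0.5 1.  0.8] j6 1.27
```

View pics/q_scene.png

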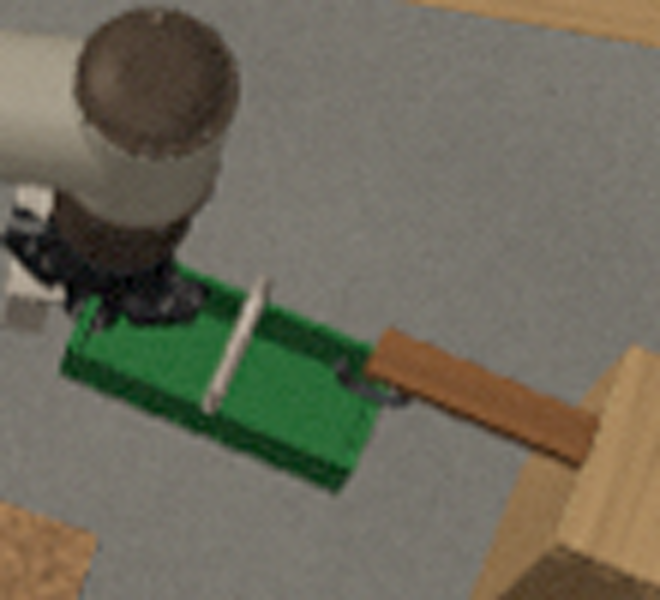

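View pics/q_top.png

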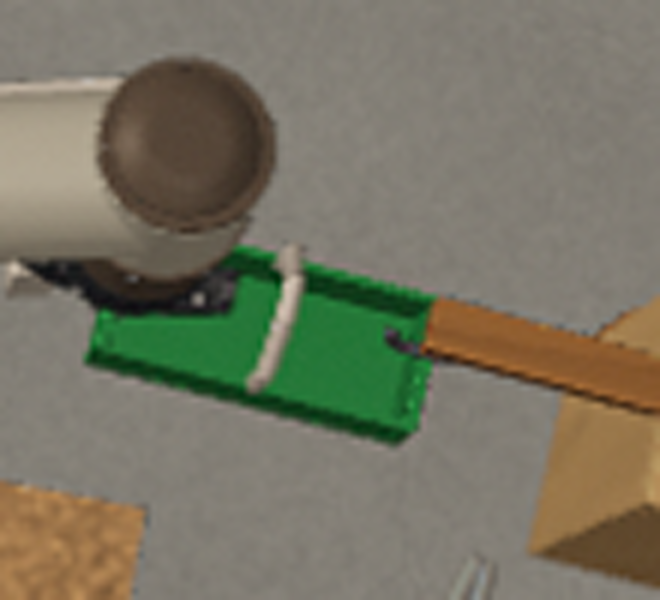

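```bash
python3 - <<'E'
from h import *
s=arm.read_state();p=s["position"];th=np.radians(76.6);e=np.array([np.cos(th),np.sin(th),0]);l=np.array([-e[1],e[0],0])
c=p-91*e;c[2]=p[2]-19
pts=np.array([(0,-36,55),(0,-36,88),(0,-10,120),(0,10,120),(0,36,88),(0,36,55),(-95,-40,55),(-95,40,55),(-95,40,0),(95,40,0)],float)
W=c+pts[:,:1]*e+pts[:,1:2]*l+pts[:,2:]*[0,0,1]
T=np.array([549.7,-464.1,0]);y=np.array([.2321,.9727,0])
H=[T+205*y+[0,0,206],T+193*y+[0,0,184]]
for n,o in(("scene",(285,130,395,230)),("top",(285,120,395,220))):
    g=cv2.imread(f"pics/q_{n}.png")
    for q in (proj(n,np.r_[W,H])-o[:2]+.5)*6-.5: cv2.circle(g,tuple(np.round(q).astype(int)),2,(0,0,255),-1)
    cv2.imwrite(f"pics/r_{n}.png",g)
E
```

```text
(no output)
```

View pics/r_scene.png

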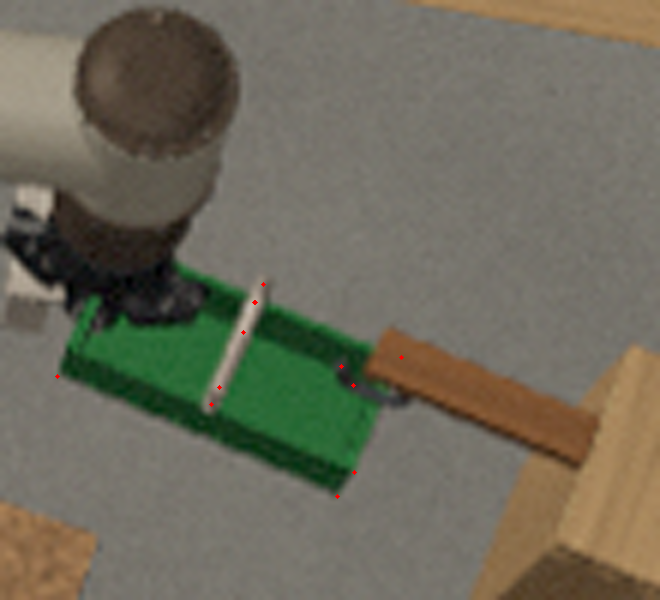

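View pics/r_top.png

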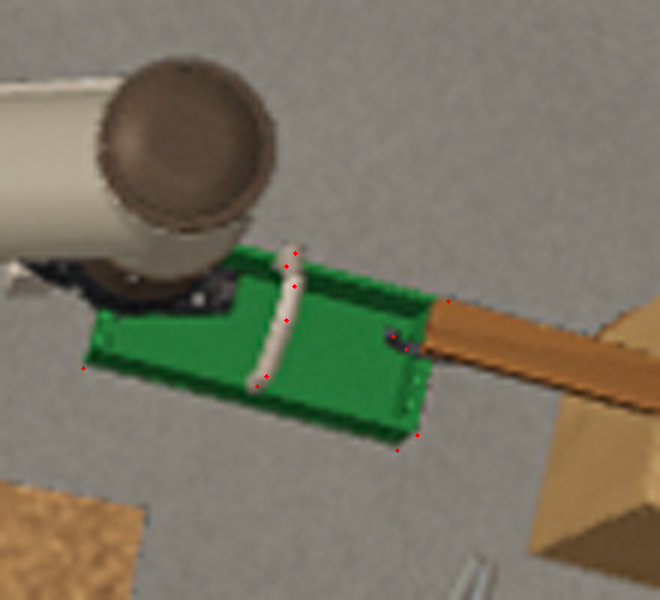

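>>> {"fn": "drive_tool", "kwargs": {"steps": [[0,0.003,0.0005,0,0.0],[0,0.006,0,0,0.0],[0,0.008,0,0,0.0],[0,0.009,0,0,0.0],[0,0.008,0,0,0.0],[0,0.007,0,0,0.0],[0,0.006,0,0,0.0],[0,0.006,0,0,0.0],[0,0.006,0,0,0.0],[0,0.006,0,0,0.0],[0,0.006,0,0,0.0],[0,0.005,0,0,0.0],[0,0.003,0,0,0.0],[0,0.002,0,0,0.0],[0,0,0,0,0.0],[0,0,0,0,0.0]]}}

```text
clock: 22.35
position: [613.7, -195.9, 119.8]
ee_rot: [0.993, -0.117, 0.0, -0.0]
contact_force: [0.1, 0.2, -2.8]
gripper_width: 7.3
```

```bash
python3 - <<'E'
from h import *
plan(613.8,-195.6,88,76.58)
for n,o in(("scene",(285,150,395,250)),("top",(285,130,395,230))):
    im,d=arm.get_image(n);crop(n,im,*o,6,f"pics/s_{n}.png")
E
```

```text
t 22.35 pos [ 613.7 -195.9  119.8] jaw -103.42 tilt [0. 0.] w 7.3 F [ 0.1  0.2 -2.8]
turn 0.0 shift before [ 0.  -0.3 31.8] after [ 0.  -0.3 31.8] j6 1.39
```

View pics/s_scene.png

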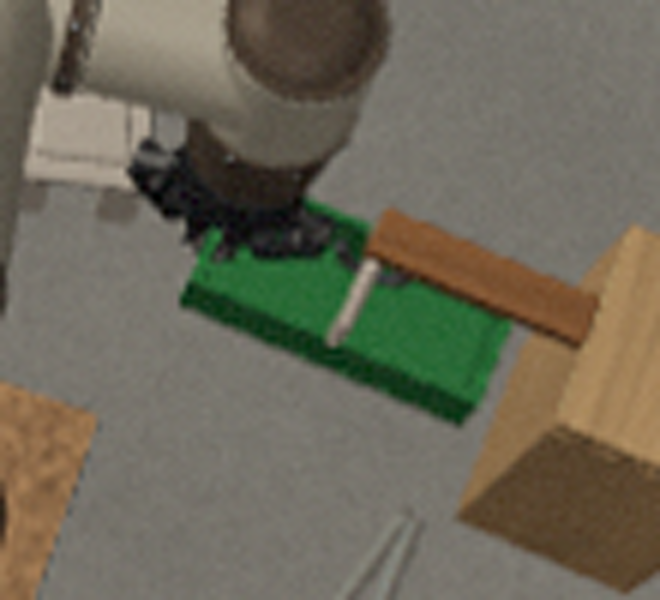

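View pics/s_top.png

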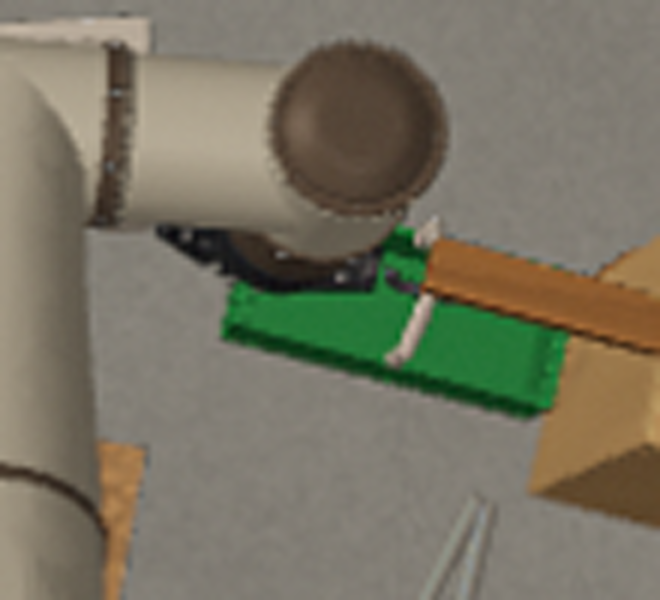

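>>> {"fn": "drive_tool", "kwargs": {"steps": [[0,0,0.002,0,0.0],[0,0,0.004,0,0.0],[0,0,0.005,0,0.0],[0,0,0.005,0,0.0],[0,0,0.005,0,0.0],[0,0,0.004,0,0.0],[0,0,0.003,0,0.0],[0,0,0.001,0,0.0],[0,0,0,0,0.0],[0,0,0,0,0.0]]}}

```text
clock: 23.45
position: [613.8, -196.1, 91.0]
ee_rot: [0.993, -0.117, 0.0, 0.0]
contact_force: [-0.3, 0.4, -2.7]
gripper_width: 7.1
```

>>> {"fn": "drive_tool", "kwargs": {"steps": [[0,0,0.0015,0,0.0],[0,0,0,0,0.0],[0,0,0,0,0.0]]}}

```text
clock: 23.75
position: [613.7, -196.0, 89.4]
ee_rot: [0.993, -0.117, 0.0, 0.0]
contact_force: [-0.8, -0.4, -2.9]
gripper_width: 7.5
```

>>> {"fn": "drive_tool", "kwargs": {"steps": [[0,0,0.001,0,0.0],[0,0,0,0,0.0],[0,0,0,0,0.0]]}}

```text
clock: 24.05
position: [613.7, -196.0, 88.3]
ee_rot: [0.993, -0.117, 0.0, 0.0]
contact_force: [-0.5, 0.2, -3.6]
gripper_width: 7.6
```

>>> {"fn": "drive_tool", "kwargs": {"steps": [[0,0,0.0005,0,0.0],[0,0,0,0,0.0],[0,0,0,0,0.0]]}}

```text
clock: 24.35
position: [613.8, -196.1, 88.1]
ee_rot: [0.993, -0.117, 0.0, 0.0]
contact_force: [-0.4, 0.5, -1.0]
gripper_width: 7.0
```

>>> {"fn": "drive_tool", "kwargs": {"steps": [[0,0,0.0004,0,0.0],[0,0,0,0,0.0],[0,0,0,0,0.0]]}}

```text
clock: 24.65
position: [613.8, -196.2, 87.8]
ee_rot: [0.993, -0.117, 0.0, 0.0]
contact_force: [-0.2, -0.0, 0.4]
gripper_width: 7.3
```

Weight now borne by the hook. Release gently.

>>> {"fn": "drive_tool", "kwargs": {"steps": [[0,0,0,0,0.009],[0,0,0,0,0.012],[0,0,0,0,0.016],[0,0,0,0,0.02],[0,0,0,0,0.026],[0,0,0,0,0.03],[0,0,0,0,0.03]]}}

```text
clock: 25.35
position: [613.7, -196.0, 87.4]
ee_rot: [0.993, -0.117, 0.0, 0.0]
contact_force: [-0.2, 0.1, 0.3]
gripper_width: 30.2
```

```bash
python3 - <<'E'
from h import *
plan(613.8,-195.6,88,76.58)
for n,o in(("scene",(285,150,395,250)),("top",(285,130,395,230))):
    im,d=arm.get_image(n);crop(n,im,*o,6,f"pics/u_{n}.png")
E
```

```text
t 25.35 pos [ 613.7 -196.    87.4] jaw -103.42 tilt [ 0. -0.] w 30.2 F [-0.2  0.1  0.3]
turn -0.0 shift before [ 0.  -0.4 -0.6] after [ 0.  -0.4 -0.6] j6 1.39
```

View pics/u_scene.png

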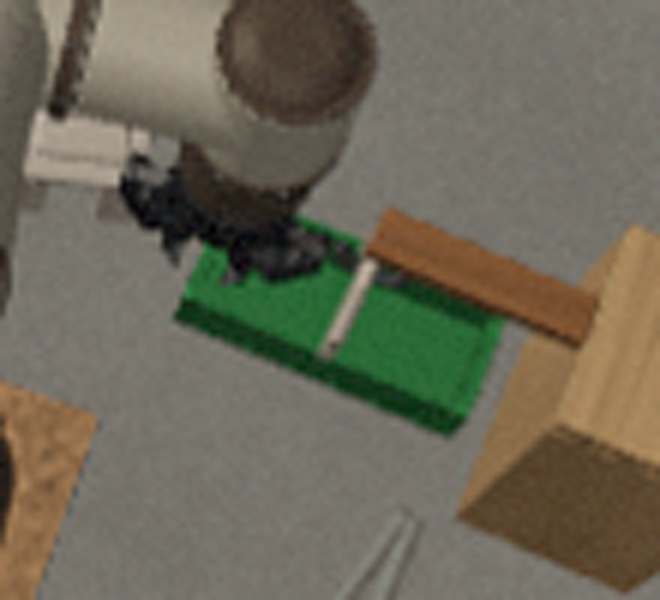

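View pics/u_top.png

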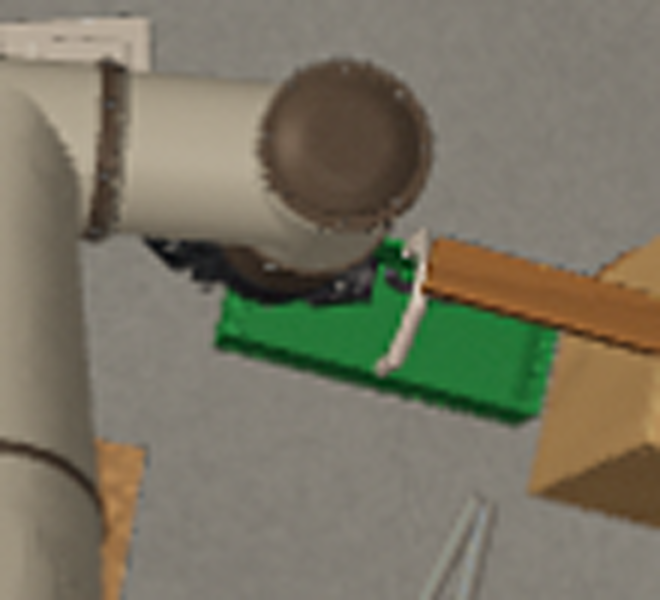

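>>> {"fn": "drive_tool", "kwargs": {"steps": [[0,0,-0.003,0,0.03],[0,0,-0.006,0,0.03],[0,0,-0.01,0,0.03],[0,0,-0.015,0,0.03],[0,0,-0.02,0,0.03],[0,0,-0.02,0,0.03],[0,0,-0.02,0,0.03],[0,-0.02,-0.01,0,0.03],[0,-0.04,0,0,0.03],[0,-0.04,0,0,0.03],[0,-0.04,0,0,0.03],[0,-0.04,0,0,0.03],[0,0,0,0,0.03]]}}

```text
clock: 26.75
position: [656.6, -16.6, 192.4]
ee_rot: [0.993, -0.114, 0.001, -0.0]
contact_force: [-0.4, 0.2, 0.4]
gripper_width: 29.7
```

```bash
python3 - <<'E'
from h import *
np.set_printoptions(precision=1,suppress=True)
plan(613.8,-195.6,88,76.58)
T=np.array([549.7,-464.1]);e=np.array([.2321,.9727])
for n,o in(("scene",(285,150,395,250)),("top",(285,130,395,230))):
    im,d=arm.get_image(n);crop(n,im,*o,6,f"pics/v_{n}.png");cv2.imwrite(f"pics/vf_{n}.png",im)
    X=cloud(n,d);hsv=cv2.cvtColor(im,cv2.COLOR_BGR2HSV); g=(hsv[...,0]>50)&(hsv[...,0]<75)&(hsv[...,1]>150)&(d>0)
    w=(X[...,:2]-T)@e-185; v=(X[...,:2]-T)@np.array([e[1],-e[0]])
    m=g&(X[...,2]>40)&(abs(w)<83)&(abs(v)<28)&(X[...,2]<110)
    A=np.c_[w[m],v[m],np.ones(m.sum())]; print(n,m.sum(),np.linalg.lstsq(A,X[m][:,2],rcond=None)[0]*[57.3,57.3,1],np.median(X[m][:,2]))
E
```

```text
t 26.75 pos [656.6 -16.6 192.4] jaw -103.12 tilt [0. 0.] w 29.7 F [-0.4  0.2  0.4]
turn 0.3 shift before [ -1.3 184.2 104.2] after [ -0.3 184.2 104.2] j6 1.12
scene 308 [ 0.1 -1.7 74. ] 73.471871312948
top 557 [ 0.3 -0.8 73.3] 73.20681195796237
```

View pics/v_scene.png

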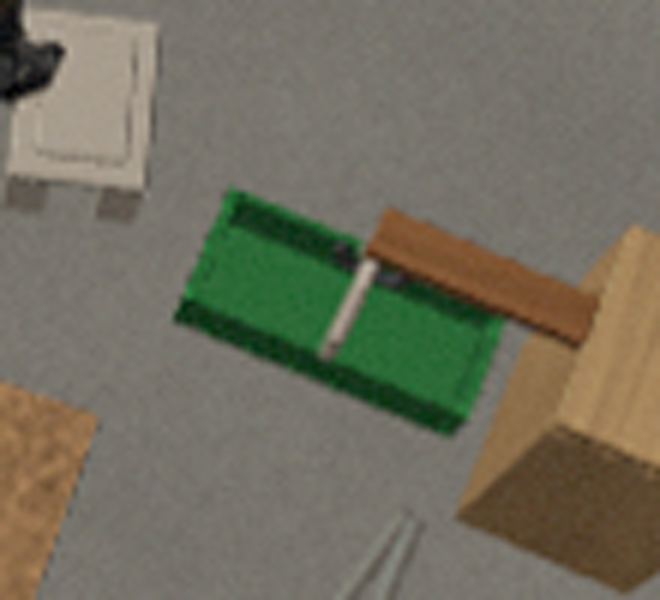

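View pics/vf_top.png

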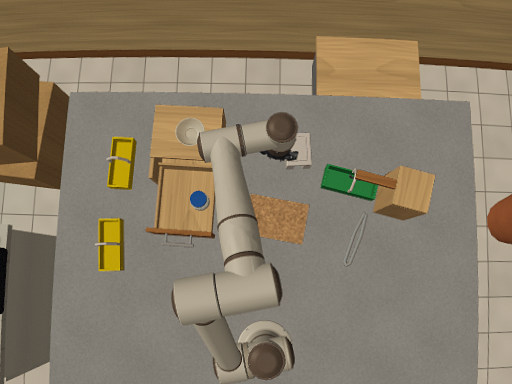

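>>> {"fn": "drive_tool", "kwargs": {"steps": [[0,0,0,0,0.03],[0,0,0,0,0.03],[0,0,0,0,0.03],[0,0,0,0,0.03],[0,0,0,0,0.03],[0,0,0,0,0.03],[0,0,0,0,0.03],[0,0,0,0,0.03],[0,0,0,0,0.03],[0,0,0,0,0.03]]}}

```text
clock: 27.85
position: [655.4, -20.9, 191.4]
ee_rot: [0.993, -0.117, -0.0, 0.0]
contact_force: [0.4, -0.1, -0.3]
gripper_width: 30.0
```

```bash
python3 - <<'E'
from h import *
np.set_printoptions(precision=2,suppress=True)
T=np.array([549.7,-464.1]);e=np.array([.2321,.9727])
for n in("scene","top"):
    im,d=arm.get_image(n); old=cv2.imread(f"pics/vf_{n}.png")
    D=cv2.absdiff(im,old).max(2); print(n,"changed px near caddy",(D[150:240,310:400]>25).sum(), "all",(D>25).sum())
    X=cloud(n,d);hsv=cv2.cvtColor(im,cv2.COLOR_BGR2HSV); g=(hsv[...,0]>50)&(hsv[...,0]<75)&(hsv[...,1]>150)&(d>0)
    w=(X[...,:2]-T)@e-185; v=(X[...,:2]-T)@np.array([e[1],-e[0]])
    m=g&(X[...,2]>40)&(abs(w)<83)&(abs(v)<28)&(X[...,2]<110)
    A=np.c_[w[m],v[m],np.ones(m.sum())]; print(n,np.linalg.lstsq(A,X[m][:,2],rcond=None)[0]*[57.3,57.3,1])
    print("dish etc",np.round(X[130,190] if n=="top" else X[130,203]))
plan(613,-195,88)
E
```

```text
scene changed px near caddy 10 all 1204
scene [ 0.29  0.42 74.01]
dish etc [749. 280. 171.]
top changed px near caddy 9 all 770
top [ 0.32 -0.72 73.52]
dish etc [751. 277. 170.]
t 27.95 pos [655.5 -20.9 191.4] jaw -103.42 tilt [-0. -0.] w 29.8 F [-0.2  0.2  0.3]
turn 0 shift before [ -0.9 179.2 103.4] after [ -0.9 179.2 103.4] j6 1.12
```

Hanging still and level within measurement noise; handing in.

```bash
python3 -c "
from bench import arm
print(arm.job_done())"
```

```text
the job is handed in; nothing more can be done
None
```

The green caddy now hangs by the middle of its handle on the steel hook, and I handed the job in at about 28 s. No verdict was reported.

- **Drawer and mat:** I pulled the drawer out until it hit its stop (about 30 N), lifted the caddy out by the top of its arch, and stood it on the mat. I let go there with its centre about 2 to 5 mm from the mat's middle.
- **Hook:** I took it again by its outer end wall, passed the arch under the bracket, lowered it until the hook carried the weight, then opened the fingers and backed away.

**Last checks:**
- In two pictures taken 1.2 s apart, the area around the caddy was practically unchanged.
- The caddy's floor measured within 1° of level in both cameras, at the height expected for hanging. The sideways tilt came out as +0.4° in one camera and −0.7° in the other. I take that as measurement noise.
- The gripper was clear of everything, with no force on it beyond noise.
- The dish was measured where it started. In the last full picture the hide, tongs and both yellow look-alikes looked unmoved, and the jar was still standing in the open drawer. I did not measure those.

None of the checks failed.

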